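# Spray the stained hob and open the safety cap of the cleaner jug

## Robot

A 6-joint arm with a two-finger parallel gripper is mounted at the origin on a cart in front of the work surface, level with it; the furniture and walls round the work are solid. World frame = base frame: x ahead of the robot, y to its left, z up, the work surface at z = 0. Lengths are in m, angles in rad, forces in N, time in s.
With the tool pointing down it reaches from about 0.3 to 0.875 m from the base axis. Payload 6.4 kg.
Tool frame: the origin (TCP) lies on the centre line of the jaws, within the pads' length; the fingertips stand 19 mm ahead of it and the grasp point (between the pads) is the TCP (manip.tip_extent is the distance from the TCP to the fingertips, in m); z points along the fingers, y is the line along which they close (so a half turn about z gives the same grasp; the last joint's range is limited). The gripper opens to 85 mm and grips with 20 to 120 N. Pads are 22 mm wide; open, the fingers measure 114 mm over their backs; the gripper's body (76 mm by 85 mm) begins 54 mm behind the grasp point. The pads swing forward as they close: fully open they stand 13 mm farther back than shut.
Start: joints at [1.074, 0.181, 1.607, -0, 1.354, -0.206], TCP at [0.165, 0.551, 0.25] pointing down, gripper open.
Joint ranges: [-2.99, 2.99], [-0.89, 2.07], [0.3, 2.58], [-1.14, 4.28], [0, 2.63], [-3.12, 3.12]. Speed limits (rad/s): [2.57, 2.57, 3.01, 3.14, 3.14, 3.14].

## Interface

Orientations are given as [roll, pitch, yaw] about the fixed x, y, z axes, in that order (R = Rz(yaw) Ry(pitch) Rx(roll)).
In Python, from rig import monitor, camera, calibration, ticket, manip gives the robot as it stands. The module is installed in compiled form; this text tells all that it offers.
- The arm moves only by the tool move_arm, never from a script. Its argument "series" is a list of rows, each an object with "xyz": the shift along the tool's x, y, z in cm, a list of three; "dr": the turn, a rotation vector about the tool's x, y, z in degrees, a list of three; "fingers": the opening, from 0 (shut) to 1 (fully open). In form: [{"xyz": [x, y, z], "dr": [ax, ay, az], "fingers": fingers}, ...]. A call has 1 to 8 rows; each row is the pose to reach, as a shift and turn from the pose commanded when the call began, along the tool's axes at that moment; what a row does not reach only later rows make up. A row lasts 1/10 s, in which the tool goes at most 50 mm and 8.59 degrees, less where a joint would pass 70% of its speed; a pose out of reach is approached as far as the arm can. A call with a gripper value outside its range is refused whole. The fingers move at their own pace and stop on an object; the grip force is fixed at half the most. Time passes only in rows, so rows that repeat a pose let the fingers close. It gives the time, the measured TCP pose, the force, the opening and the grip force at its end, in the units of the state.
- monitor.get_obs(): the state, without advancing time (a new reading comes with each control period).
- camera(name): name is "scene" or "side" or "wrist"; returns the picture (480x640x3 uint8, blue, green, red); there is no depth.
- calibration(name): a dict with "fx", "fy", "cx", "cy" (pixels), "k1" (the pictures are not rectified: a ray, as slopes to the right and down, at radius r is drawn at 1 + k1 r^2 times it, then the intrinsics apply), "origin" and "attitude" of the camera in the world; the wrist camera has in their place "tool_from_camera" (4x4, takes a point from camera to tool coordinates, whose origin is the TCP and whose axes are the flange's). Camera axes: x right, y up, looking along -z (the intrinsics and any distortion apply to the point x, -y, -z); pixel columns grow to the right and rows downward; lengths in m; the calibration is good to about 2 mm. A picture is of the moment at which its call begins: read the wrist's pose just before it. calibration takes no time and is no camera call.
- ticket.job_done(): hands the job in; it is judged then, once.
The state is a dict: "clock": time; "qpos": joint angles; "dq": joint speeds; "joint_efforts": joint torques, N m; "tcp_pos": TCP position; "eef_rot": TCP orientation; "contact_force": force on the tool from outside, world axes, zero at the start; "wrist_torque": the same for the moment, N m; "grip_width": finger opening in m; "finger_force": force on a finger pad.
Only numpy, scipy, OpenCV 4.12 (cv2) and the standard library are available. Lean on these libraries where they do the work, as an engineer would, in place of code of your own. Each camera call takes 0.05 s, during which the arm holds its last target. There are 200 camera calls.

## Task

The hob has a burnt-on stain: press the nozzle cap of the spray can beside it all the way down for a short puff and let it spring back up. Then open the cleaner jug: push its safety cap down, twist it free anticlockwise and lift it straight off. Finish still holding the cap in the gripper, level and motionless, a few centimetres above the jug's mouth, with nothing else knocked about.

Things in the scene. Friction and masses are not known exactly. Their poses are not given: they have to be found in the camera images.
- jug: white cleaner jug with a carrying handle and a wide grey ribbed cap, held fast in a rubber foot (it cannot turn or slide). Body 100 x 76 mm, shoulder up to 104 mm, neck collar 47 mm wide up to 112 mm. The handle, on its +x side, reaches 84 mm out and 88 mm up. Origin: centre of its underside on the counter, on the neck's axis; z up
- neck_pin (a point): top of the 17 mm wide spring pin in the neck, hidden in the cap, 143.5 mm above the jug's origin with the cap off or unpressed. It pushes the cap up: 5.4 N at first, 9.3 N with the cap at its stop 6.5 mm down
- cap: grey round safety cap on the jug, 48 mm wide (50 over its ribs), 30 mm high, about 40 g, a small raised bar on its top along its +x. Origin: centre of its lower rim; z up. Closed: origin 118.5 mm above the jug's origin, its x along the jug's x within 0.12 rad; unpressed it can neither turn nor lift, two inner lugs are caught by teeth
- cap_top (a point): centre of the cap's top, 30 mm above its origin. From 4 mm down the cap turns anticlockwise (seen from above); keep it pressed all along. Turned 0.96 to 1.27 rad from the jug's x (a stop ends the turn there) it is free and lifts straight off; the lugs leave the neck after 9 mm, the pin after 25 mm
- can: pale silver spray can with a white nozzle cap, 60 mm wide, held fast in a rubber cup 74 mm wide on the counter. Origin: centre of its underside; z up; it sprays along its +x, towards the hob. Wall cabinets hang over the counter behind it, from about x = 0.57 m on and 0.6 m up: mind the wrist
- nozzle (a joint): travel of the sprung white nozzle cap on top of the can: 0 up, 0.006 m all the way down; about 2.7 N to start it, 5.4 N at the bottom. It springs back when let go
- nozzle_top (a point): centre of the nozzle cap's flat top, 27 mm wide, 128 mm above the counter when up
- salt: salt shaker, glass with a domed grey top, 44 mm wide, 90 mm tall; a bystander to leave alone; origin: centre of its underside
- white_bottle: plain white bottle with a ribbed white screw cap that is fixed, 57 mm wide, 122 mm tall (not the cleaner jug); a bystander to leave alone; origin: centre of its underside
- lime_a: small lime, 52 x 43 x 44 mm; a bystander to leave alone; origin: centre of its underside
- lime_b: larger lime, 57 x 47 x 47 mm; a bystander to leave alone; origin: centre of its underside
- spoon: teaspoon lying flat, 137 mm long, 30 mm wide, 12 mm high; a bystander to leave alone; origin: centre of its underside
- mug: white mug, 78 mm wide, 112 mm with its handle, 99 mm tall; a bystander to leave alone; origin: centre of its underside

How it is judged:
By the outcome, as a careful person would: the job done as asked, in the order asked, and still so for the second after the job is handed in, while the arm keeps its last pose, push and grip.
It also fails if it takes over 45 s, if anything falls off the work surface, if the arm or the gripper's body presses on something with over 40 N, if the wrist force passes 120 N, or if a joint passes its speed limit or range.

## Working session

There is one attempt and no reset: what is moved stays moved. The work goes in short steps, Python scripts to look and compute and a tool call to move; the robot and the scene stay as the last step left them, time stands still between calls to the robot, and variables do not carry over. Pictures are saved under pics/ and viewed, at most 10 in all, crops included, and the job is handed in when it is done.

Besides the shell and the picture viewer there is one more tool, called after "Emit:" as name(argument=value, ...), one argument or row to a line, values as JSON. move_arm: Moves the arm, as the interface text tells. Its arguments: {"type":"object","properties":{"series":{"type":"array","items":{"type":"object","properties":{"xyz":{"type":"array","items":{"type":"number"}},"dr":{"type":"array","items":{"type":"number"}},"fingers":{"type":"number"}}}}},"required":["series"]}

```bash
mkdir -p pics
python3 - <<'E'
from rig import monitor,camera,calibration,manip
import cv2
o=monitor.get_obs();print(o);print(manip.tip_extent)
for n in("scene","side","wrist"):
    c=calibration(n);print(n,c)
    cv2.imwrite(f"pics/{n}0.png",camera(n))
E
```

```text
{'clock': 0.0, 'qpos': array([ 1.07371711e+00,  1.81566367e-01,  1.60800443e+00,  1.31773756e-05,
        1.35377071e+00, -2.06317123e-01]), 'dq': array([ 8.25259241e-04, -8.38325497e-05,  4.95288950e-04, -7.59774360e-04,
       -1.47586433e-03,  1.62946911e-04]), 'joint_efforts': array([ 2.25270873e-03, -4.44882059e+01, -3.51329720e+01, -6.20220112e-05,
        9.33790812e-03, -5.54800366e-07]), 'tcp_pos': array([0.16458261, 0.55040974, 0.2493716 ]), 'eef_rot': array([-3.13988352e+00, -3.70854670e-04,  2.85082739e+00]), 'contact_force': array([-0.87171658, -0.25105336, -0.04067344]), 'wrist_torque': array([-0.01562738,  0.02596511, -0.03335397]), 'finger_force': 0.0, 'grip_width': 0.08537637221161942}
0.019
scene {'fx': 522.4403384172382, 'fy': 522.4403384172382, 'cx': 328.4764242376253, 'cy': 236.61429048167483, 'k1': -0.044409995621615544, 'origin': array([ 0.09175779, -0.79951663,  0.60044505]), 'attitude': array([ 0.95402626, -0.01158033, -0.55721862])}
side {'fx': 462.08748543273464, 'fy': 462.08748543273464, 'cx': 322.0997795626454, 'cy': 236.01194877398217, 'k1': -0.10287063700949599, 'origin': array([0.21050654, 0.44636965, 0.55783995]), 'attitude': array([ 1.00590018, -0.0172203 , -2.77107427])}
wrist {'fx': 356.04274856899076, 'fy': 356.04274856899076, 'cx': 318.8273313377529, 'cy': 236.4995941098899, 'k1': 0.004184690376023265, 'tool_from_camera': array([[ 7.88796517e-04,  9.63062126e-01,  2.69278144e-01,
         6.70964603e-02],
       [ 9.99999687e-01, -7.42634216e-04, -2.73298759e-04,
         2.52450752e-04],
       [-6.32285197e-05,  2.69278276e-01, -9.63062410e-01,
        -1.23470594e-01],
       [ 0.00000000e+00,  0.00000000e+00,  0.00000000e+00,
         1.00000000e+00]])}
```

View pics/scene0.png

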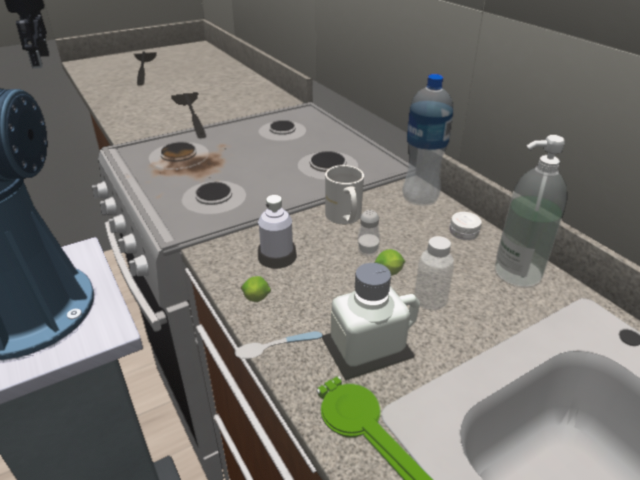

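View pics/side0.png

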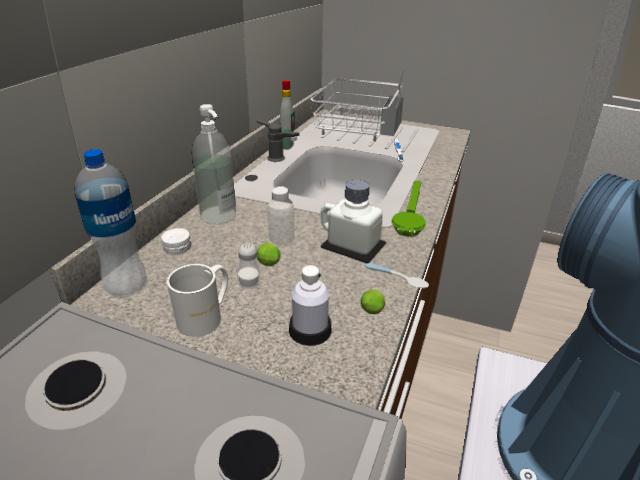

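```bash
cat > h.py <<'E'
import numpy as np,cv2
from scipy.spatial.transform import Rotation as R
from rig import monitor,camera,calibration
def cam(n,obs=None):
    c=calibration(n)
    if n=="wrist":
        T=np.array(c["tool_from_camera"]);A=R.from_euler("xyz",obs["eef_rot"]).as_matrix()
        return c,A@T[:3,3]+obs["tcp_pos"],A@T[:3,:3]
    return c,np.array(c["origin"]),R.from_euler("xyz",c["attitude"]).as_matrix()
def ray(n,uv,obs=None):
    c,o,A=cam(n,obs);K=np.array([[c["fx"],0,c["cx"]],[0,c["fy"],c["cy"]],[0,0,1.]])
    p=cv2.undistortPoints(np.float64(uv).reshape(-1,1,2),K,np.array([c["k1"],0,0,0.])).reshape(-1,2)
    d=np.c_[p[:,0],-p[:,1],-np.ones(len(p))]@A.T
    return o,d/np.linalg.norm(d,axis=1)[:,None]
def plane(n,uv,z,obs=None):
    o,d=ray(n,uv,obs);return o+d*((z-o[2])/d[:,2])[:,None]
def tri(n1,a,n2,b,obs=None):
    o1,d1=ray(n1,a,obs);o2,d2=ray(n2,b,obs);d1=d1[0];d2=d2[0]
    t=np.linalg.lstsq(np.c_[d1,-d2],o2-o1,rcond=None)[0]
    p,q=o1+t[0]*d1,o2+t[1]*d2;return (p+q)/2,np.linalg.norm(p-q)
E
python3 - <<'E'
from h import *
S=cv2.imread("pics/scene0.png");D=cv2.imread("pics/side0.png")
print("nozzle",tri("scene",(274,202),"side",(311,271)),plane("scene",(274,202),.128),plane("side",(311,271),.128))
print("cap",tri("scene",(373,271),"side",(356,186)),plane("scene",(373,271),.1485),plane("side",(356,186),.1485))
print(plane("scene",[(413,313)],.08),plane("side",[(325,210)],.08))
a=cv2.resize(S[180:390,220:480],None,fx=3,fy=2.85,interpolation=2)[:600,:780]
b=cv2.resize(D[165:345,260:440],None,fx=3.3,fy=3.3,interpolation=2)
cv2.imwrite("pics/a.png",cv2.resize(S[180:380,220:480],None,fx=3,fy=3,interpolation=2));cv2.imwrite("pics/b.png",b)
E
```

```text
nozzle (array([ 0.42876073, -0.09225658,  0.12294957]), np.float64(0.003897963722200979)) [[ 0.42285239 -0.101075    0.128     ]] [[ 0.42837678 -0.0873406   0.128     ]]
cap (array([ 0.4433648 , -0.36098743,  0.14759532]), np.float64(0.00019878775409867938)) [[ 0.44253714 -0.36191315  0.1485    ]] [[ 0.44296459 -0.35932531  0.1485    ]]
[[ 0.48884164 -0.40289085  0.08      ]] [[ 0.50752843 -0.35796665  0.08      ]]
```

View pics/a.png

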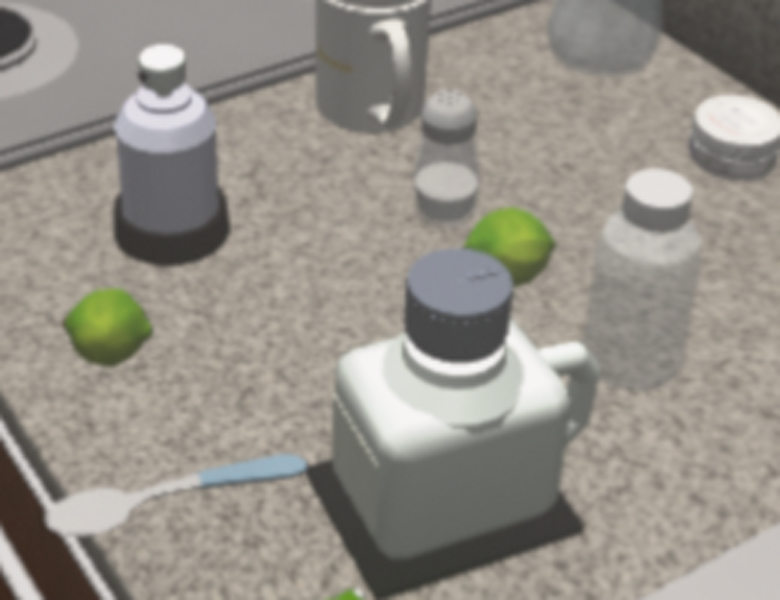

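View pics/b.png

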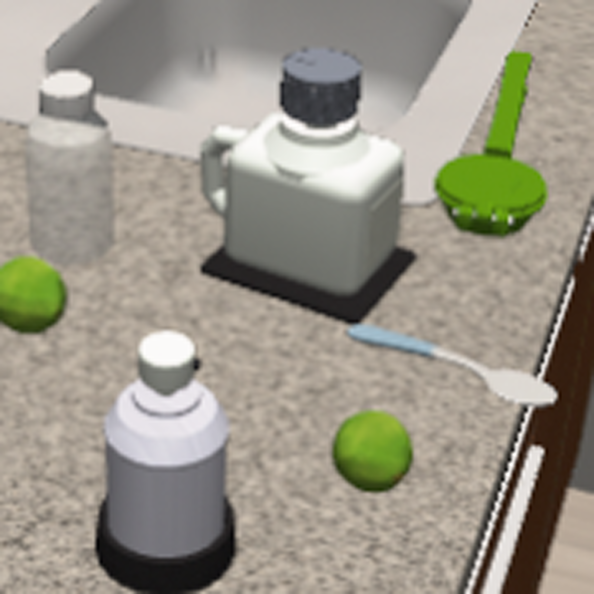

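Run:
```python
from h import *
sc=lambda u,v:(220+u/3-.33,180+v/3-.33); sd=lambda u,v:(260+u/3.3-.35,165+v/3.3-.35)
n=[sc(162,56),sd(167,348)];c=[sc(459,283),sd(321,66)]
for k,z in((n,.128),(c,.1485)): print(tri("scene",k[0],"side",k[1]),plane("scene",k[0],z)[0],plane("side",k[1],z)[0])
b=plane("scene",[sc(468,280),sc(498,272)],.149);d=b[1]-b[0];print("bar",b,np.arctan2(d[1],d[0]))
b=plane("side",[sd(312,60),sd(298,64)],.149);d=b[1]-b[0];print("bar side",b,np.arctan2(d[1],d[0]))
# rubber foot edges
f=plane("scene",[sc(307,470),sc(380,598),sc(582,522)],.004);print(f);d=f[2]-f[1];print(np.arctan2(d[1],d[0]))
f=plane("side",[sd(203,266),sd(355,318),sd(414,256)],.004);print(f);d=f[0]-f[1];print(np.arctan2(d[1],d[0]))
# neighbours, rough
for nm,a,e,z in(("wb",sc(659,190),sd(68,88),.122),("limeA",sc(108,325),sd(372,450),.022),("limeB",sc(510,245),sd(30,295),.023)):
    print(nm,tri("scene",a,"side",e)[0])
```

```text
(array([ 0.42936244, -0.08872866,  0.12768568]), np.float64(0.0020211975959095506)) [ 0.42790452 -0.08991928  0.128     ] [ 0.43033186 -0.08904815  0.128     ]
(array([ 0.44137051, -0.36523251,  0.14770863]), np.float64(0.003846526433270758)) [ 0.43834575 -0.36694018  0.1485    ] [ 0.44311949 -0.36595827  0.1485    ]
bar [[ 0.44272892 -0.36779885  0.149     ]
 [ 0.45791907 -0.37024913  0.149     ]] -0.15992938294267472
bar side [[ 0.45047763 -0.37078121  0.149     ]
 [ 0.4566489  -0.36200019  0.149     ]] 0.9581960233185914
[[ 0.39190181 -0.31181024  0.004     ]
 [ 0.3782271  -0.40111673  0.004     ]
 [ 0.49127507 -0.41427575  0.004     ]]
-0.11588055902273947
[[ 0.50638189 -0.33603118  0.004     ]
 [ 0.39681861 -0.31779539  0.004     ]
 [ 0.38057795 -0.40174988  0.004     ]]
-0.16492873410037207
wb [ 0.59742902 -0.33022739  0.118775  ]
limeA [ 0.34557264 -0.17574666  0.02363218]
limeB [ 0.58092155 -0.23509431  0.02480936]
```

```bash
cat >> h.py <<'E'
def goto(p,yaw,z=None):
    o=monitor.get_obs();A=R.from_euler("xyz",o["eef_rot"]);B=R.from_euler("xyz",[np.pi,0,yaw])
    print("t",o["clock"],"tcp",o["tcp_pos"].round(4),o["eef_rot"].round(3),"F",o["contact_force"].round(1),"q",o["qpos"].round(2))
    print("xyz cm",(A.inv().apply(np.array(p)-o["tcp_pos"])*100).round(2),"dr",np.degrees((A.inv()*B).as_rotvec()).round(1))
E
python3 -c "
from h import *
goto([.429,-.0895,.25],1.6)"
```

```text
t 0.15 tcp [0.1646 0.5505 0.2496] [-3.14  -0.     2.851] F [ 0.1  0.3 -0.2] q [ 1.07  0.18  1.61  0.    1.35 -0.21]
xyz cm [-4.368e+01 -5.374e+01  2.000e-02] dr [-0.1  0.  71.7]
```

Emit:
move_arm(
  series=[
    {"xyz": [-43.7, -53.7, 0], "dr": [-0.1, 0, 71.7], "fingers": 0},
    {"xyz": [-43.7, -53.7, 0], "dr": [-0.1, 0, 71.7], "fingers": 0},
    {"xyz": [-43.7, -53.7, 0], "dr": [-0.1, 0, 71.7], "fingers": 0},
    {"xyz": [-43.7, -53.7, 0], "dr": [-0.1, 0, 71.7], "fingers": 0},
    {"xyz": [-43.7, -53.7, 0], "dr": [-0.1, 0, 71.7], "fingers": 0},
    {"xyz": [-43.7, -53.7, 0], "dr": [-0.1, 0, 71.7], "fingers": 0},
    {"xyz": [-43.7, -53.7, 0], "dr": [-0.1, 0, 71.7], "fingers": 0},
    {"xyz": [-43.7, -53.7, 0], "dr": [-0.1, 0, 71.7], "fingers": 0},
  ],
)

```text
clock: 0.95
tcp_pos: [0.3179, 0.1795, 0.2504]
eef_rot: [3.139, -0.001, 1.645]
contact_force: [1.1, 0.2, -0.5]
grip_width: -0.0
finger_force: 0.0
```

```bash
python3 -c "
from h import *
goto([.429,-.0895,.25],1.6)"
```

```text
t 0.95 tcp [0.3179 0.1795 0.2504] [ 3.139e+00 -1.000e-03  1.645e+00] F [ 1.1  0.2 -0.5] q [ 0.18 -0.34  2.09  0.    1.39  0.11]
xyz cm [-27.65   9.08   0.03] dr [ 0.1 -0.1  2.6]
```

Emit:
move_arm(
  series=[
    {"xyz": [-26, 8.7, 0], "dr": [0, 0, 2], "fingers": 0},
    {"xyz": [-26, 8.7, 0], "dr": [0, 0, 2], "fingers": 0},
    {"xyz": [-26, 8.7, 0], "dr": [0, 0, 2], "fingers": 0},
    {"xyz": [-26, 8.7, 0], "dr": [0, 0, 2], "fingers": 0},
    {"xyz": [-26, 8.7, 0], "dr": [0, 0, 2], "fingers": 0},
    {"xyz": [-26, 8.7, 0], "dr": [0, 0, 2], "fingers": 0},
    {"xyz": [-26, 8.7, 0], "dr": [0, 0, 2], "fingers": 0},
    {"xyz": [-26, 8.7, 0], "dr": [0, 0, 2], "fingers": 0},
  ],
)

```text
clock: 1.75
tcp_pos: [0.4248, -0.0709, 0.2497]
eef_rot: [3.142, -0.002, 1.614]
contact_force: [-0.4, 0.6, -0.1]
grip_width: 0.0002
finger_force: 0.0
```

Run:
```python
from h import *
goto([.429,-.0895,.16],1.6)
o=monitor.get_obs();W=camera("wrist");cv2.imwrite("pics/w1.png",W)
import pickle;pickle.dump(o,open("o1.pkl","wb"))
c,p,A=cam("wrist",o);v=A.T@(np.array([.429,-.0895,.128])-p);print("nozzle expected px",c["cx"]+c["fx"]*v[0]/-v[2],c["cy"]-c["fy"]*v[1]/-v[2])
```

```text
t 1.75 tcp [ 0.4248 -0.0709  0.2497] [ 3.142e+00 -2.000e-03  1.614e+00] F [-0.4  0.6 -0.1] q [-0.44 -0.16  1.95  0.    1.35 -0.49]
xyz cm [-1.89  0.33  8.96] dr [-0.  -0.1  0.8]
nozzle expected px 321.79614939216685 260.990652449985
```

View pics/w1.png

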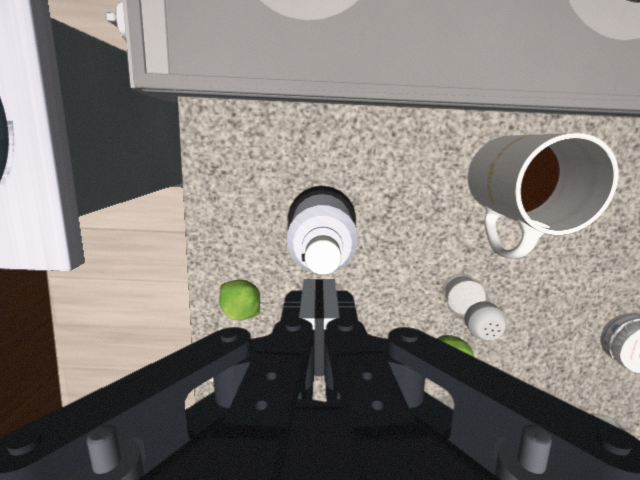

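Run:
```python
from h import *
import pickle;o=pickle.load(open("o1.pkl","rb"));W=cv2.imread("pics/w1.png")
g=W[225:290,290:360].min(axis=2);m=(g>235).astype(np.uint8)
cs,_=cv2.findContours(m,cv2.RETR_EXTERNAL,cv2.CHAIN_APPROX_NONE);k=max(cs,key=cv2.contourArea)
e=cv2.minEnclosingCircle(k);print(e,cv2.fitEllipse(k),cv2.boundingRect(k))
u=np.array(e[0])+[290,225];print(u,plane("wrist",u,.128,o))
q=plane("wrist",[u+[e[1],0],u-[e[1],0]],.128,o);print("width",np.linalg.norm(q[0]-q[1]))
print("tri side",tri("wrist",u,"side",(310.3,270.1),o)) if 0 else None
```

```text
((32.411895751953125, 32.226871490478516), 17.261266708374023) ((32.48865509033203, 32.110931396484375), (32.37468719482422, 33.77611541748047), 89.65757751464844) (16, 16, 34, 33)
[322.41189575 257.22687149] [[ 0.42931193 -0.08659059  0.128     ]]
width 0.025081487000058966
```

Emit:
move_arm(
  series=[
    {"xyz": [-1.7, 0.35, 3], "dr": [0, 0, 0], "fingers": 0},
    {"xyz": [-1.7, 0.35, 6], "dr": [0, 0, 0], "fingers": 0},
    {"xyz": [-1.7, 0.35, 9], "dr": [0, 0, 0], "fingers": 0},
    {"xyz": [-1.7, 0.35, 9.7], "dr": [0, 0, 0], "fingers": 0},
    {"xyz": [-1.7, 0.35, 9.7], "dr": [0, 0, 0], "fingers": 0},
    {"xyz": [-1.7, 0.35, 9.7], "dr": [0, 0, 0], "fingers": 0},
  ],
)

```text
clock: 2.4
tcp_pos: [0.4304, -0.0874, 0.1545]
eef_rot: [3.139, -0.0, 1.617]
contact_force: [-0.3, 0.3, 0.1]
grip_width: 0.0
finger_force: 0.0
```

```bash
python3 -c "
from h import *
goto([.429,-.088,.147],1.614)"
```

```text
t 2.4 tcp [ 0.4304 -0.0874  0.1545] [ 3.139 -0.     1.617] F [-0.3  0.3  0.1] q [-0.47 -0.01  2.03  0.    1.13 -0.52]
xyz cm [-0.05 -0.15  0.75] dr [ 0.2 -0.   0.2]
```

Emit:
move_arm(
  series=[
    {"xyz": [0, -0.1, 0.5], "dr": [0, 0, 0], "fingers": 0},
    {"xyz": [0, -0.1, 0.9], "dr": [0, 0, 0], "fingers": 0},
    {"xyz": [0, -0.1, 1.2], "dr": [0, 0, 0], "fingers": 0},
    {"xyz": [0, -0.1, 1.35], "dr": [0, 0, 0], "fingers": 0},
    {"xyz": [0, -0.1, 1.35], "dr": [0, 0, 0], "fingers": 0},
  ],
)

```text
clock: 2.9
tcp_pos: [0.4297, -0.0881, 0.141]
eef_rot: [3.138, -0.0, 1.616]
contact_force: [-0.5, 2.1, 10.5]
grip_width: 0.0002
finger_force: 5.2
```

Emit:
move_arm(
  series=[
    {"xyz": [0, 0, 0.08], "dr": [0, 0, 0], "fingers": 0},
    {"xyz": [0, 0, 0.08], "dr": [0, 0, 0], "fingers": 0},
  ],
)

```text
clock: 3.1
tcp_pos: [0.4298, -0.0882, 0.1409]
eef_rot: [3.138, 0.0, 1.616]
contact_force: [-3.4, 2.6, 17.3]
grip_width: 0.0
finger_force: 8.7
```

Emit:
move_arm(
  series=[
    {"xyz": [0, 0, -0.5], "dr": [0, 0, 0], "fingers": 0},
    {"xyz": [0, 0, -1.5], "dr": [0, 0, 0], "fingers": 0},
    {"xyz": [0, 0, -4], "dr": [0, 0, 0], "fingers": 0},
    {"xyz": [0, 0, -7], "dr": [0, 0, 0], "fingers": 0},
    {"xyz": [0, 0, -11], "dr": [0, 0, 0], "fingers": 0.5},
    {"xyz": [0, 0, -13], "dr": [0, 0, 0], "fingers": 1},
    {"xyz": [0, 0, -13], "dr": [0, 0, 0], "fingers": 1},
  ],
)

```text
clock: 3.8
tcp_pos: [0.4298, -0.0886, 0.2723]
eef_rot: [3.135, 0.002, 1.616]
contact_force: [-0.1, -0.8, -0.5]
grip_width: 0.0436
finger_force: 0.0
```

```bash
python3 -c "
from h import *
goto([.441,-.366,.275],1.43)"
```

```text
t 3.8 tcp [ 0.4298 -0.0886  0.2723] [3.135e+00 2.000e-03 1.616e+00] F [-0.1 -0.8 -0.5] q [-0.48 -0.16  1.91  0.    1.39 -0.52]
xyz cm [-27.76  -0.13  -0.21] dr [ 0.4  0.1 10.6]
```

Emit:
move_arm(
  series=[
    {"xyz": [-27.8, -0.1, -0.2], "dr": [0.4, 0.1, 10.6], "fingers": 1},
    {"xyz": [-27.8, -0.1, -0.2], "dr": [0.4, 0.1, 10.6], "fingers": 1},
    {"xyz": [-27.8, -0.1, -0.2], "dr": [0.4, 0.1, 10.6], "fingers": 1},
    {"xyz": [-27.8, -0.1, -0.2], "dr": [0.4, 0.1, 10.6], "fingers": 1},
    {"xyz": [-27.8, -0.1, -0.2], "dr": [0.4, 0.1, 10.6], "fingers": 1},
    {"xyz": [-27.8, -0.1, -0.2], "dr": [0.4, 0.1, 10.6], "fingers": 1},
    {"xyz": [-27.8, -0.1, -0.2], "dr": [0.4, 0.1, 10.6], "fingers": 1},
    {"xyz": [-27.8, -0.1, -0.2], "dr": [0.4, 0.1, 10.6], "fingers": 1},
  ],
)

```text
clock: 4.6
tcp_pos: [0.4392, -0.3652, 0.2687]
eef_rot: [-3.133, -0.005, 1.43]
contact_force: [0.1, 0.8, 0.5]
grip_width: 0.0858
finger_force: 0.0
```

Emit:
move_arm(
  series=[
    {"xyz": [0, 0, 0], "dr": [0, 0, 0], "fingers": 1},
    {"xyz": [0, 0, 0], "dr": [0, 0, 0], "fingers": 1},
  ],
)

```text
clock: 4.8
tcp_pos: [0.4401, -0.3642, 0.2704]
eef_rot: [-3.135, -0.003, 1.432]
contact_force: [-0.6, 0.4, -0.2]
grip_width: 0.0856
finger_force: 0.0
```

Run:
```python
from h import *
goto([.441,-.366,.16],1.43)
o=monitor.get_obs();W=camera("wrist");cv2.imwrite("pics/w2.png",W)
import pickle;pickle.dump(o,open("o2.pkl","wb"))
c,p,A=cam("wrist",o);v=A.T@(np.array([.441,-.366,.1485])-p);print("cap expected px",c["cx"]+c["fx"]*v[0]/-v[2],c["cy"]-c["fy"]*v[1]/-v[2])
```

```text
t 4.8 tcp [ 0.4401 -0.3642  0.2704] [-3.135e+00 -3.000e-03  1.432e+00] F [-0.6  0.4 -0.2] q [-0.9   0.16  1.59 -0.    1.4  -0.76]
xyz cm [-0.2   0.18 11.04] dr [-0.4 -0.2  0.1]
cap expected px 319.83189268455055 238.83026351951526
```

View pics/w2.png

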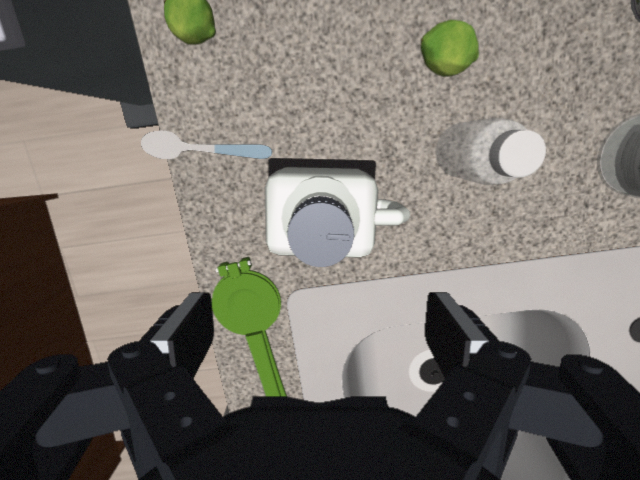

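Run:
```python
from h import *
import pickle;o=pickle.load(open("o2.pkl","rb"));W=cv2.imread("pics/w2.png")
r=W[190:280,280:365].astype(int);g=r.mean(axis=2);m=((g>85)&(g<165)&(r[:,:,0]-r[:,:,2]>8)).astype(np.uint8)
m=cv2.morphologyEx(m,cv2.MORPH_OPEN,np.ones((3,3)))
cs,_=cv2.findContours(m,cv2.RETR_EXTERNAL,cv2.CHAIN_APPROX_NONE);k=max(cs,key=cv2.contourArea)
e=cv2.minEnclosingCircle(k);print(e,cv2.fitEllipse(k),cv2.boundingRect(k))
u=np.array(e[0])+[280,190];P=plane("wrist",u,.1485,o)[0];print(u,P)
q=plane("wrist",[u+[e[1],0],u-[e[1],0]],.1485,o);print("width",np.linalg.norm(q[0]-q[1]))
b=plane("wrist",[(327,236.5),(350,237)],.149,o);d=b[1]-b[0];print("bar",np.arctan2(d[1],d[0]))
b=plane("wrist",[(268,160),(375,162)],.005,o);d=b[1]-b[0];print("foot",np.arctan2(d[1],d[0]))
goto([P[0],P[1],.143],1.43)
```

```text
((40.505882263183594, 43.447059631347656), 32.94760513305664) ((40.95479202270508, 50.220115661621094), (48.75079345703125, 70.13176727294922), 84.65373229980469) (8, 25, 66, 52)
[320.50588226 233.44705963] [ 0.44202142 -0.3621101   0.1485    ]
width 0.04702435226666
bar -0.1585947208186693
foot -0.15562231209410196
t 4.85 tcp [ 0.4403 -0.3643  0.2706] [-3.135e+00 -2.000e-03  1.432e+00] F [ 0.5  0.6 -0.1] q [-0.9   0.16  1.59 -0.    1.4  -0.76]
xyz cm [ 0.21  0.22 12.76] dr [-0.4 -0.1  0.1]
```

Emit:
move_arm(
  series=[
    {"xyz": [0, 0, 0], "dr": [0, 0, 8], "fingers": 1},
    {"xyz": [0, 0, 0], "dr": [0, 0, 16], "fingers": 1},
    {"xyz": [0, 0, 0], "dr": [0, 0, 24], "fingers": 1},
    {"xyz": [0, 0, 0], "dr": [0, 0, 32], "fingers": 1},
    {"xyz": [0, 0, 0], "dr": [0, 0, 40], "fingers": 1},
    {"xyz": [0, 0, 0], "dr": [0, 0, 48], "fingers": 1},
    {"xyz": [0, 0, 0], "dr": [0, 0, 56], "fingers": 1},
    {"xyz": [0, 0, 0], "dr": [0, 0, 64], "fingers": 1},
  ],
)

```text
clock: 5.65
tcp_pos: [0.4403, -0.3647, 0.2709]
eef_rot: [-3.137, 0.004, 0.309]
contact_force: [-0.2, -0.0, 0.8]
grip_width: 0.0854
finger_force: 0.0
```

Emit:
move_arm(
  series=[
    {"xyz": [0, 0, 0], "dr": [0, 0, 8], "fingers": 1},
    {"xyz": [0, 0, 0], "dr": [0, 0, 16], "fingers": 1},
    {"xyz": [0, 0, 0], "dr": [0, 0, 24], "fingers": 1},
    {"xyz": [0, 0, 0], "dr": [0, 0, 32], "fingers": 1},
    {"xyz": [0, 0, 0], "dr": [0, 0, 40], "fingers": 1},
    {"xyz": [0, 0, 0], "dr": [0, 0, 48], "fingers": 1},
    {"xyz": [0, 0, 0], "dr": [0, 0, 56], "fingers": 1},
    {"xyz": [0, 0, 0], "dr": [0, 0, 64], "fingers": 1},
  ],
)

```text
clock: 6.45
tcp_pos: [0.4404, -0.3647, 0.2709]
eef_rot: [3.14, 0.006, -0.808]
contact_force: [-0.1, 0.8, 0.7]
grip_width: 0.0851
finger_force: 0.0
```

```bash
python3 -c "
from h import *
goto([.4415,-.3635,.27],1.43-np.pi)"
```

```text
t 6.45 tcp [ 0.4404 -0.3647  0.2709] [ 3.14   0.006 -0.808] F [-0.1  0.8  0.7] q [-0.9   0.16  1.59 -0.    1.4   1.48]
xyz cm [-0.   -0.16  0.09] dr [ 0.3  0.3 51.8]
```

Emit:
move_arm(
  series=[
    {"xyz": [0, -0.15, 0.1], "dr": [0, 0, 8], "fingers": 1},
    {"xyz": [0, -0.15, 0.1], "dr": [0.1, 0.1, 16], "fingers": 1},
    {"xyz": [0, -0.15, 0.1], "dr": [0.2, 0.2, 24], "fingers": 1},
    {"xyz": [0, -0.15, 0.1], "dr": [0.3, 0.3, 32], "fingers": 1},
    {"xyz": [0, -0.15, 0.1], "dr": [0.3, 0.3, 40], "fingers": 1},
    {"xyz": [0, -0.15, 0.1], "dr": [0.3, 0.3, 48], "fingers": 1},
    {"xyz": [0, -0.15, 0.1], "dr": [0.3, 0.3, 51], "fingers": 1},
    {"xyz": [0, -0.15, 0.1], "dr": [0.3, 0.3, 51], "fingers": 1},
  ],
)

```text
clock: 7.25
tcp_pos: [0.4414, -0.3638, 0.2699]
eef_rot: [-3.141, -0.0, -1.692]
contact_force: [0.7, -0.1, -0.4]
grip_width: 0.0854
finger_force: 0.0
```

Run:
```python
from h import *
o=monitor.get_obs();W=camera("wrist");cv2.imwrite("pics/w3.png",W)
import pickle;pickle.dump(o,open("o3.pkl","wb"))
c,p,A=cam("wrist",o);v=A.T@(np.array([.4415,-.3635,.1485])-p);print("cap expected px",c["cx"]+c["fx"]*v[0]/-v[2],c["cy"]-c["fy"]*v[1]/-v[2])
a=cv2.imread("pics/w2.png")[160:290,240:400];b=W[160:290,240:400]
cv2.imwrite("pics/w23.png",cv2.resize(np.vstack([a,b]),None,fx=2.3,fy=2.3,interpolation=0) if 0 else cv2.resize(np.hstack([a,b]),None,fx=2.5,fy=2.5,interpolation=2))
goto([.4415,-.3635,.27],1.43-np.pi)
```

```text
cap expected px 320.37974689030887 236.45031379665755
t 7.3 tcp [ 0.4414 -0.3639  0.2699] [-3.141 -0.    -1.691] F [ 1.   0.6 -0.3] q [-0.9   0.16  1.59  0.    1.39  2.36]
xyz cm [-0.04 -0.01 -0.01] dr [-0.1 -0.   1.2]
```

View pics/w23.png

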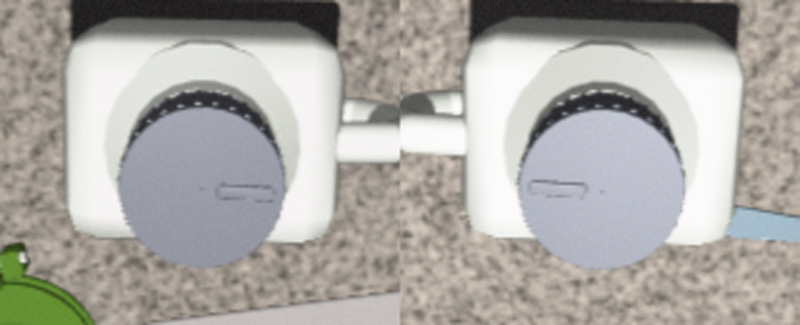

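Run:
```python
from h import *
import pickle;o2=pickle.load(open("o2.pkl","rb"));o3=pickle.load(open("o3.pkl","rb"))
a=plane("wrist",(320.5,234.5),.1485,o2)[0];b=plane("wrist",(320.1,235.7),.1485,o3)[0];print(a,b)
P=(a+b)/2;goto([P[0],P[1],.145],1.43-np.pi)
```

```text
[ 0.43967563 -0.36274848  0.1485    ] [ 0.44163183 -0.3640757   0.1485    ]
t 7.3 tcp [ 0.4414 -0.3639  0.2699] [-3.141 -0.    -1.691] F [ 1.   0.6 -0.3] q [-0.9   0.16  1.59  0.    1.39  2.36]
xyz cm [-0.04  0.09 12.49] dr [-0.1 -0.   1.2]
```

Emit:
move_arm(
  series=[
    {"xyz": [-0.04, 0.08, 4], "dr": [0, 0, 0], "fingers": 1},
    {"xyz": [-0.04, 0.08, 8], "dr": [0, 0, 0], "fingers": 1},
    {"xyz": [-0.04, 0.08, 11], "dr": [0, 0, 0], "fingers": 1},
    {"xyz": [-0.04, 0.08, 12.5], "dr": [0, 0, 0], "fingers": 1},
    {"xyz": [-0.04, 0.08, 13.1], "dr": [0, 0, 0], "fingers": 1},
    {"xyz": [-0.04, 0.08, 13.1], "dr": [0, 0, 0], "fingers": 1},
    {"xyz": [-0.04, 0.08, 13.1], "dr": [0, 0, 0], "fingers": 1},
  ],
)

```text
clock: 8.0
tcp_pos: [0.4413, -0.365, 0.1403]
eef_rot: [-3.139, -0.002, -1.693]
contact_force: [1.2, -0.0, -0.6]
grip_width: 0.0852
finger_force: 0.0
```

```bash
python3 -c "
from h import *
goto([.4407,-.3634,.139],1.45-np.pi)"
```

```text
t 8.0 tcp [ 0.4413 -0.365   0.1403] [-3.139e+00 -2.000e-03 -1.693e+00] F [ 1.2 -0.  -0.6] q [-0.9   0.3   1.71  0.    1.14  2.36]
xyz cm [-0.15  0.08  0.13] dr [-0.2 -0.1 -0.1]
```

Centre slightly and close.

Emit:
move_arm(
  series=[
    {"xyz": [-0.15, 0.07, 0.1], "dr": [-0.2, -0.1, 0], "fingers": 1},
    {"xyz": [-0.15, 0.07, 0.1], "dr": [-0.2, -0.1, 0], "fingers": 1},
    {"xyz": [-0.15, 0.07, 0.1], "dr": [-0.2, -0.1, 0], "fingers": 0.7},
    {"xyz": [-0.15, 0.07, 0.1], "dr": [-0.2, -0.1, 0], "fingers": 0.3},
    {"xyz": [-0.15, 0.07, 0.1], "dr": [-0.2, -0.1, 0], "fingers": 0.3},
    {"xyz": [-0.15, 0.07, 0.1], "dr": [-0.2, -0.1, 0], "fingers": 0.3},
    {"xyz": [-0.15, 0.07, 0.1], "dr": [-0.2, -0.1, 0], "fingers": 0.3},
    {"xyz": [-0.15, 0.07, 0.1], "dr": [-0.2, -0.1, 0], "fingers": 0.3},
  ],
)

```text
clock: 8.8
tcp_pos: [0.4401, -0.3626, 0.138]
eef_rot: [3.139, 0.001, -1.693]
contact_force: [-0.7, 2.1, 5.3]
grip_width: 0.0463
finger_force: 60.7
```

```bash
python3 -c "
from h import *
goto([.4407,-.3634,.139],1.45-np.pi);o=monitor.get_obs();print(o['wrist_torque'],o['finger_force'],o['grip_width'])"
```

```text
t 8.8 tcp [ 0.4401 -0.3626  0.138 ] [ 3.139e+00  1.000e-03 -1.693e+00] F [-0.7  2.1  5.3] q [-0.9   0.3   1.71 -0.    1.14  2.37]
xyz cm [ 0.07 -0.07 -0.1 ] dr [ 0.1  0.1 -0.1]
[ 0.19518601  0.12128316 -0.0502492 ] 60.709892101585865 0.04632986192464948
```

Emit:
move_arm(
  series=[
    {"xyz": [0, 0, 0.2], "dr": [0, 0, 0], "fingers": 0.3},
    {"xyz": [0, 0, 0.4], "dr": [0, 0, 0], "fingers": 0.3},
    {"xyz": [0, 0, 0.55], "dr": [0, 0, 0], "fingers": 0.3},
    {"xyz": [0, 0, 0.55], "dr": [0, 0, 0], "fingers": 0.3},
  ],
)

```text
clock: 9.2
tcp_pos: [0.4401, -0.3627, 0.1326]
eef_rot: [3.139, 0.001, -1.693]
contact_force: [-1.6, 2.8, 7.7]
grip_width: 0.0462
finger_force: 61.0
```

```bash
python3 -c "
from h import *
goto([.4407,-.3634,.132],1.45-np.pi);o=monitor.get_obs();print(o['wrist_torque'],o['finger_force'],o['grip_width'])"
```

```text
t 9.2 tcp [ 0.4401 -0.3627  0.1326] [ 3.139e+00  1.000e-03 -1.693e+00] F [-1.6  2.8  7.7] q [-0.9   0.3   1.71 -0.    1.13  2.37]
xyz cm [ 0.06 -0.07  0.06] dr [ 0.1  0.1 -0.1]
[ 0.31825094  0.21793087 -0.00717081] 60.97568501718342 0.046227207486380914
```

Emit:
move_arm(
  series=[
    {"xyz": [0, 0, 0.1], "dr": [0, 0, 0], "fingers": 0.3},
    {"xyz": [0, 0, 0.15], "dr": [0, 0, 0], "fingers": 0.3},
    {"xyz": [0, 0, 0.15], "dr": [0, 0, 0], "fingers": 0.3},
  ],
)

```text
clock: 9.5
tcp_pos: [0.4402, -0.3627, 0.1318]
eef_rot: [3.139, 0.001, -1.693]
contact_force: [-3.5, 2.8, 10.9]
grip_width: 0.0465
finger_force: 61.4
```

Emit:
move_arm(
  series=[
    {"xyz": [0, 0, 0.02], "dr": [0, 0, -4], "fingers": 0.3},
    {"xyz": [0, 0, 0.02], "dr": [0, 0, -8], "fingers": 0.3},
    {"xyz": [0, 0, 0.02], "dr": [0, 0, -13], "fingers": 0.3},
    {"xyz": [0, 0, 0.02], "dr": [0, 0, -18], "fingers": 0.3},
    {"xyz": [0, 0, 0.02], "dr": [0, 0, -24], "fingers": 0.3},
    {"xyz": [0, 0, 0.02], "dr": [0, 0, -30], "fingers": 0.3},
    {"xyz": [0, 0, 0.02], "dr": [0, 0, -30], "fingers": 0.3},
  ],
)

```text
clock: 10.2
tcp_pos: [0.4409, -0.3637, 0.1318]
eef_rot: [3.141, -0.001, -1.167]
contact_force: [0.8, 0.2, 7.7]
grip_width: 0.0463
finger_force: 61.1
```

Run:
```python
from h import *
goto([.4407,-.3634,.132],1.45-np.pi);o=monitor.get_obs();print(o['wrist_torque'],o['finger_force'],o['grip_width'])
```

```text
t 10.2 tcp [ 0.4409 -0.3637  0.1318] [ 3.141e+00 -1.000e-03 -1.167e+00] F [0.8 0.2 7.7] q [-0.9   0.31  1.71 -0.    1.12  1.84]
xyz cm [-0.03  0.01 -0.02] dr [ 0.  -0.  30.1]
[-0.04566254  0.00944341 -0.02363225] 61.11483399756253 0.04627047579733584
```

Emit:
move_arm(
  series=[
    {"xyz": [0, 0, 0.04], "dr": [0, 0, -5], "fingers": 0.3},
    {"xyz": [0, 0, 0.04], "dr": [0, 0, -10], "fingers": 0.3},
    {"xyz": [0, 0, 0.04], "dr": [0, 0, -16], "fingers": 0.3},
    {"xyz": [0, 0, 0.04], "dr": [0, 0, -22], "fingers": 0.3},
    {"xyz": [0, 0, 0.04], "dr": [0, 0, -28], "fingers": 0.3},
    {"xyz": [0, 0, 0.04], "dr": [0, 0, -34], "fingers": 0.3},
    {"xyz": [0, 0, 0.04], "dr": [0, 0, -34], "fingers": 0.3},
  ],
)

```text
clock: 10.9
tcp_pos: [0.4411, -0.3639, 0.1318]
eef_rot: [3.141, -0.001, -0.573]
contact_force: [0.7, -0.3, 9.8]
grip_width: 0.0465
finger_force: 61.2
```

Run:
```python
from h import *
goto([.4407,-.3634,.132],1.45-np.pi);o=monitor.get_obs();print(o['wrist_torque'],o['finger_force'],o['grip_width'])
a=camera("scene")[240:340,320:440];b=camera("side")[160:260,300:420]
cv2.imwrite("pics/t.png",cv2.resize(np.hstack([a,b]),None,fx=3.3,fy=3.3,interpolation=2))
```

```text
t 10.9 tcp [ 0.4411 -0.3639  0.1318] [ 3.141e+00 -1.000e-03 -5.730e-01] F [ 0.7 -0.3  9.8] q [-0.9   0.31  1.71 -0.    1.12  1.25]
xyz cm [-0.06 -0.02 -0.03] dr [ 0.  -0.1 64.1]
[ 0.07069727 -0.03994377  0.02845572] 61.24011651612818 0.04654276953146814
```

View pics/t.png

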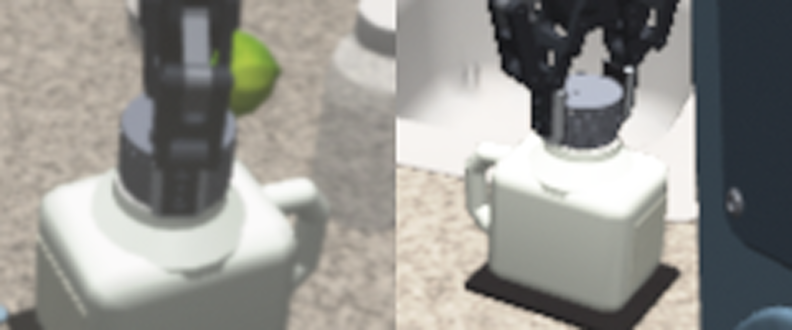

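Emit:
move_arm(
  series=[
    {"xyz": [0, 0, -0.3], "dr": [0, 0, 0], "fingers": 0.3},
    {"xyz": [0, 0, -0.6], "dr": [0, 0, 0], "fingers": 0.3},
    {"xyz": [0, 0, -0.9], "dr": [0, 0, 0], "fingers": 0.3},
    {"xyz": [0, 0, -0.9], "dr": [0, 0, 0], "fingers": 0.3},
  ],
)

```text
clock: 11.4
tcp_pos: [0.4399, -0.3624, 0.1389]
eef_rot: [-3.141, 0.003, -0.576]
contact_force: [-1.1, 0.7, -0.1]
grip_width: 0.0466
finger_force: 61.4
```

Emit:
move_arm(
  series=[
    {"xyz": [0, 0, -0.3], "dr": [0, 0, 0], "fingers": 0.3},
    {"xyz": [0, 0, -0.5], "dr": [0, 0, 0], "fingers": 0.3},
    {"xyz": [0, 0, -0.5], "dr": [0, 0, 0], "fingers": 0.3},
  ],
)

```text
clock: 11.7
tcp_pos: [0.44, -0.3625, 0.144]
eef_rot: [-3.141, 0.003, -0.576]
contact_force: [-0.4, 0.5, -0.3]
grip_width: 0.0461
finger_force: 61.4
```

```bash
python3 -c "
from h import *
goto([.4405,-.3632,.145],-.576)"
```

```text
t 11.7 tcp [ 0.44   -0.3625  0.144 ] [-3.141e+00  3.000e-03 -5.760e-01] F [-0.4  0.5 -0.3] q [-0.9   0.29  1.71 -0.    1.15  1.25]
xyz cm [ 0.08  0.03 -0.1 ] dr [-0.   0.2 -0. ]
```

Emit:
move_arm(
  series=[
    {"xyz": [0, 0, -0.5], "dr": [0, 0, 0], "fingers": 0.3},
    {"xyz": [0, 0, -1.2], "dr": [0, 0, 0], "fingers": 0.3},
    {"xyz": [0, 0, -2.0], "dr": [0, 0, 0], "fingers": 0.3},
    {"xyz": [0, 0, -2.8], "dr": [0, 0, 0], "fingers": 0.3},
    {"xyz": [0, 0, -3.6], "dr": [0, 0, 0], "fingers": 0.3},
    {"xyz": [0, 0, -3.8], "dr": [0, 0, 0], "fingers": 0.3},
    {"xyz": [0, 0, -3.8], "dr": [0, 0, 0], "fingers": 0.3},
    {"xyz": [0, 0, -3.8], "dr": [0, 0, 0], "fingers": 0.3},
  ],
)

```text
clock: 12.5
tcp_pos: [0.4399, -0.3624, 0.1818]
eef_rot: [-3.141, 0.004, -0.576]
contact_force: [-0.3, 0.0, -1.0]
grip_width: 0.0465
finger_force: 61.4
```

Emit:
move_arm(
  series=[
    {"xyz": [0, 0, 0], "dr": [0, 0, 0], "fingers": 0.3},
    {"xyz": [0, 0, 0], "dr": [0, 0, 0], "fingers": 0.3},
    {"xyz": [0, 0, 0], "dr": [0, 0, 0], "fingers": 0.3},
  ],
)

```text
clock: 12.8
tcp_pos: [0.44, -0.3625, 0.1817]
eef_rot: [-3.141, 0.004, -0.576]
contact_force: [-0.1, 0.6, -0.6]
grip_width: 0.0462
finger_force: 61.4
```

Run:
```python
from h import *
goto([.4407,-.3634,.18],-.576);o=monitor.get_obs();print(o['finger_force'],o['grip_width'],abs(o['dq']).max())
a=camera("scene")[180:380,220:440];b=camera("side")[140:340,260:440]
cv2.imwrite("pics/f.png",cv2.resize(np.hstack([a,b]),None,fx=2,fy=2,interpolation=2))
```

```text
t 12.8 tcp [ 0.44   -0.3625  0.1817] [-3.141  0.004 -0.576] F [-0.1  0.6 -0.6] q [-0.9   0.24  1.68 -0.    1.22  1.25]
xyz cm [0.11 0.04 0.17] dr [-0.   0.2 -0. ]
61.414545038715005 0.046215809777402486 0.0023842305421368113
```

View pics/f.png

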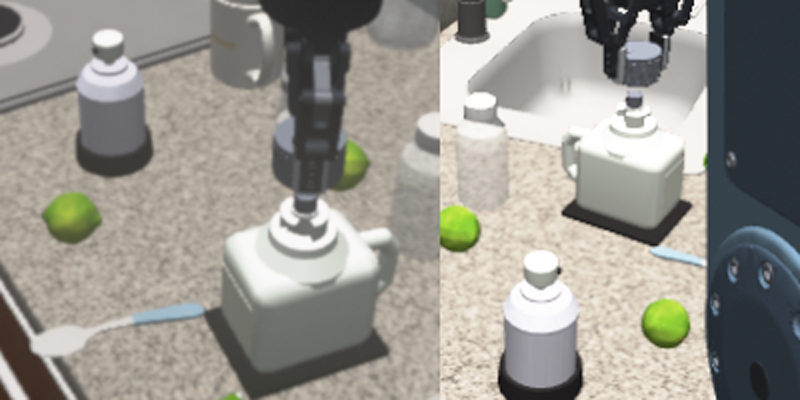

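The cap is off, level in the gripper and clear of the neck pin. It is at about (310,155) in the left view and (637,62) in the right. The nozzle has sprung back up, and the bystanders in view are undisturbed.

```bash
python3 -c "
from rig import ticket;print(ticket.job_done())"
```

```text
the job is handed in; nothing more can be done
None
```

I pressed the spray nozzle to its stop and it sprang back. I then pushed the jug's cap down, twisted it free and lifted it off; the job is handed in with the cap held level and still about 2 cm above the neck pin, at 12.8 s on the robot's clock. The hand-in gave no verdict.

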